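# Refit and lock the hexagonal fire grate of a tipped charcoal stove

### The arm

A 6-joint arm with a two-finger parallel gripper is mounted at the origin on the work surface. World frame = base frame: x ahead of the robot, y to its left, z up, the work surface at z = 0. Lengths are in m, angles in rad, forces in N, time in s.
With the tool pointing down it reaches from about 0.425 to 0.95 m from the base axis. Payload 3.5 kg.
Tool frame: the origin (TCP) lies on the centre line of the jaws, within the pads' length; the fingertips stand 17 mm ahead of it and the grasp point (between the pads) lies 2 mm behind it; z points along the fingers, y is the line along which they close (so a half turn about z gives the same grasp; the last joint's range is limited). The gripper opens to 85 mm and grips with 20 to 120 N. Pads are 22 mm wide; open, the fingers measure 114 mm over their backs; the gripper's body (76 mm by 85 mm) begins 54 mm behind the grasp point. The pads swing forward as they close: fully open they stand 13 mm farther back than shut.
Start: joints at [1.075, 0.286, 1.577, -0, 1.279, -0.15], TCP at [0.229, 0.635, 0.248] pointing down, gripper open.
Joint ranges: [-2.77, 2.77], [-0.9, 2.22], [0.21, 2.48], [-1.53, 4.67], [0.24, 2.81], [-2.84, 2.84]. Speed limits (rad/s): [2.79, 2.79, 3.14, 3.14, 3.14, 3.14].

### API

Orientations are given as a unit quaternion [x, y, z, w].
In Python, from plant import ctrl gives the robot as it stands. The module is installed in compiled form; this text tells all that it offers.
- The arm moves only by the tool drive_tool, never from a script. Its argument "moves" is a list of rows, each a list of 3 entries, a list of its own where there are three numbers: the turn, a rotation vector about the tool's x, y, z in rad, then the shift along the tool's x, y, z in m, then the finger opening in m, from 0 to 0.0854. A call has 1 to 5 rows; each row shifts and turns the commanded pose from where the row before left it, along the tool's axes as they then stand; what a row does not reach is not made up. A row lasts 1/8 s, in which the tool goes at most 62.5 mm and 10.7 degrees, less where a joint would pass 70% of its speed; a pose out of reach is approached as far as the arm can. A call with a gripper value outside its range is refused whole. The fingers move at their own pace and stop on an object; "grip_force" is the grip in N (left out, the last holds). Time passes only in rows, so rows that do not move let the fingers close. It gives the time, the measured TCP pose, the force, the opening and the grip force at its end, in the units of the state.
- ctrl.get_state(): the state, without advancing time (a new reading comes with each control period).
- ctrl.read_camera(name): name is "scene" or "top"; returns a dict with "image" (480x640x3 uint8, red, green, blue), "fx", "fy", "cx", "cy" (pixels), "R" (3x3) and "t" (3): a world point X has camera coordinates R X + t. Camera axes: x right, y down, z forward; pixel columns grow to the right and rows downward; lengths in m; the calibration is good to about 2 mm. A picture is of the moment at which its call begins. There is no depth.
- ctrl.sign_off(): hands the job in; it is judged then, once.
The state is a dict: "time": time; "qpos": joint angles; "dq": joint speeds; "joint_efforts": joint torques, N m; "eef_pos": TCP position; "tcp_rot": TCP orientation; "contact_force": force on the tool from outside, world axes, zero at the start; "wrist_torque": the same for the moment, N m; "opening": opening from 0.0 (shut) to 1.0 (fully open); "finger_force": force on a finger pad.
Only numpy, scipy, OpenCV 4.12 (cv2) and the standard library are available. Lean on these libraries where they do the work, as an engineer would, in place of code of your own. Each camera call takes 0.05 s, during which the arm holds its last target. There are 200 camera calls.

### The job

Fit the cast hexagonal fire grate, now on the wooden board, into the hexagonal pocket in the top of the blue charcoal stove tipped in its cradle: if the red lug of the brass spring collar reaches over the pocket, first turn it clear, then set the grate in by its handle and shuffle it until it drops fully home and lies flat. Then lock it: pull the collar up along its post, turn it clockwise until the red lug points over the grate's edge at the grate's middle, and let the spring press the lug down on the grate. Let go of everything and do not disturb the other things on the table.

Things in the scene. Friction and masses are not known exactly. Their poses are not given: they have to be found in the camera images.
- grate_mid (a point): loose cast-iron fire grate, 0.5 to 0.7 kg: dark regular hexagonal plate, 110 mm across flats (127 across corners), 14 mm thick, with a bright bridge handle across its middle. This point is on the plate's axis, 27 mm above its underside. z: upward normal; x: along the handle, through two opposite corners. Starts flat, handle up, on the board, x within 0.9 rad of the board's x.
- grate_handle (a point): centre of the grate's handle bar, 16 mm above grate_mid along the grate's z. The bar is 50 mm long (grate's x), 14 mm thick (grate's y: grip across this) and 22 mm high, 32 to 54 mm above the plate's underside, standing on two legs 12 mm wide at its ends.
- pocket: fixed grey hexagonal top plate of the stove (210 mm across flats) with a hexagonal pocket 114 mm across flats, 8 mm deep, flat floor. Origin: centre of the pocket's mouth, in the plate's upper face. z: outward normal, tipped 30 degrees from vertical to the stove's front; x: uphill along the plate, through two opposite corners of the pocket; y: level, towards the collar.
- seat (a point): point on the pocket's axis, 19 mm outward of its mouth, where grate_mid is when the grate is fully home: underside 8 mm below the grey plate's face, the grate's upper face 6 mm above it. Any of the six turns of the grate fits; axes as the pocket's.
- stove: fixed stove: blue drum 224 mm in diameter in a timber cradle. Origin on the table 185 mm straight below the pocket's origin; -x is its front, to which the top is tipped. The cradle's foot, 230 mm wide, runs from 85 mm in front of the origin to 185 mm behind it; the grey plate's lower edge is about 125 mm and its upper edge about 245 mm above the table.
- collar_mid (a point): brass spring collar, 28 mm in diameter, 52 mm tall with a small cap on top, standing square on the grey plate; its axis cuts the pocket's frame at x = 0, y = 85 mm. This point is on the axis, 19 mm below the collar's top and at rest 34 mm above the grey plate; grip here, at any yaw. z: along the axis, outward; x: along the red lug.
- lug_tip (a point): end of the red lug, a bar at the collar's foot reaching 42 mm from its axis, 10 mm wide, 6 mm thick; this point is half-way up. Its underside is 1 mm above the grey plate at rest, so it cannot pass over the edge of the seated grate unless the collar is pulled up.
- lift (a joint): how far the collar is pulled up along its axis, 0 to 0.014 m; a spring pushes it back with about 5 N at rest and 10 N at the top. About 0.005 when the lug rests on the seated grate; more than 0.006 is needed to turn over it.
- collar (a joint): turn of the collar in rad, clockwise seen from above the plate (about the pocket's -z): 0 = lug along the pocket's +x (parked), 1.571 = lug points at the pocket's centre (locked); stops at -0.05 and 1.75. Starts anywhere from 0 to 1.57; over about 0.5 the lug is in the way of the grate. Stays where it is left (light friction).
- board: fixed wooden board, 220 x 220 x 20 mm, on which the grate lies. Origin at the centre of its underside, on the table.
- lump_a: loose charcoal lump 40 x 30 x 28 mm on a corner of the board; leave alone. Origin at its underside.
- lump_b: loose charcoal lump 32 x 34 x 34 mm on the opposite corner of the board; leave alone. Origin at its underside.
- mug: loose blue mug, 76 mm wide, 75 mm tall, in front of the stove; leave alone. Origin at its underside.
- tin: loose tin with a red band, 68 mm in diameter, 90 mm tall, behind the board; leave alone. Origin at its underside.
- spoon: loose wooden spoon, 240 mm long, lying in front of the board; leave alone. Origin at its underside.
- jar: loose small glass jar with a green lid, 40 mm in diameter, 55 mm tall, on a third corner of the board; leave alone. Origin at its underside.
There are look-alikes about, which are no part of the job. Leave any green, pink or turquoise look-alike of the part that bears grate_mid alone.

How it is judged:
By the outcome, as a careful person would: the job done as asked, in the order asked, and still so for the second after the job is handed in, with the robot touching nothing.
It also fails if it takes over 72 s, if anything falls off the work surface, if the arm or the gripper's body presses on something with over 40 N, if the wrist force passes 120 N, or if a joint passes its speed limit or range.

## Working session

There is one attempt and no reset: what is moved stays moved. The work goes in short steps, Python scripts to look and compute and a tool call to move; the robot and the scene stay as the last step left them, time stands still between calls to the robot, and variables do not carry over. Pictures are saved under pics/ and viewed, at most 10 in all, crops included, and the job is handed in when it is done.

Besides the shell and the picture viewer there is one more tool, called after "Request:" by a JSON object that holds its "api" and its "payload", one argument or row to a line. drive_tool: Moves the arm, as the interface text tells. Its arguments: {"type":"object","properties":{"moves":{"type":"array","items":{"type":"array"}},"grip_force":{"type":"number"}},"required":["moves"]}

```bash
mkdir -p pics; python3 - <<'E'
from plant import ctrl
import cv2,numpy as np
ims=[]
for n in ("scene","top"):
    c=ctrl.read_camera(n); cv2.imwrite(f"pics/{n}0.png",c["image"][:,:,::-1]); print(n,c["fx"],c["cx"],c["cy"],np.round(c["R"],4).tolist(),np.round(c["t"],4).tolist())
print(ctrl.get_state())
E
```

```text
scene 457.97418153843194 323.058362844716 240.16060811777882 [[0.8442, 0.5359, -0.0044], [0.2889, -0.462, -0.8385], [-0.4515, 0.7066, -0.5449]] [-0.4372, -0.0843, 1.4629]
top 437.215448552782 322.95168284634474 246.57071691614502 [[0.0131, -0.9999, 0.011], [-0.9931, -0.0143, -0.1163], [0.1164, -0.0094, -0.9932]] [-0.0943, 0.5891, 0.9458]
{'time': 0.1, 'qpos': array([ 1.07498822e+00,  2.87111361e-01,  1.57803810e+00,  1.37599384e-05,
        1.27858166e+00, -1.50012762e-01]), 'dq': array([-0.00053437, -0.00189138, -0.00494095,  0.00016309,  0.00077935,
        0.00072563]), 'joint_efforts': array([ 8.70448421e-04, -4.07297802e+01, -2.93697864e+01, -1.18123648e-04,
        3.46448025e-03,  2.33107920e-05]), 'eef_pos': array([0.22849789, 0.63455801, 0.24705853]), 'tcp_rot': array([ 1.72039396e-01,  9.85089490e-01, -1.01187808e-03, -3.45542407e-04]), 'contact_force': array([-0.87544862, -0.0433573 , -0.36188047]), 'wrist_torque': array([ 0.03152958, -0.00056468, -0.03980522]), 'finger_force': 0.0, 'opening': 0.9984367671584456}
```

View pics/scene0.png

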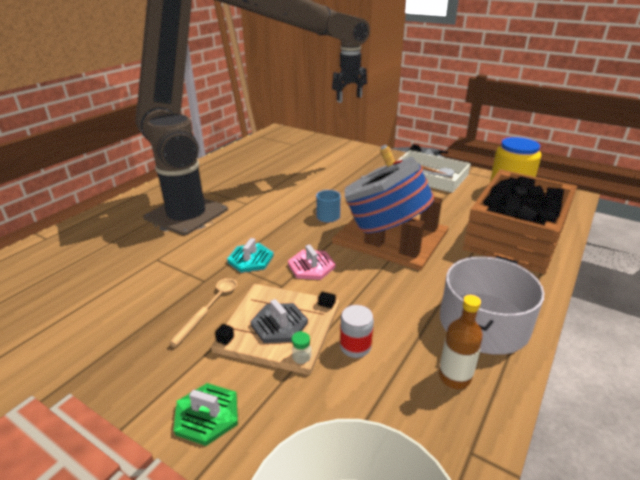

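View pics/top0.png

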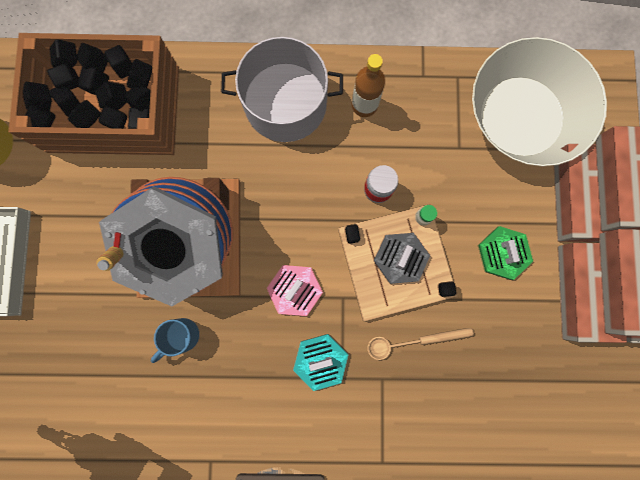

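Candidates for the grate in the top view: turquoise (321,362), pink (297,291), green (507,252) and dark iron (403,258). The dark one lies on the wooden board between the lumps and the jar, so it fits. I'll confirm it in an enlarged crop.

```bash
python3 - <<'E'
import cv2,numpy as np
a=cv2.imread("pics/top0.png")
s=cv2.resize(a[175:315,85:250],None,fx=4,fy=4,interpolation=cv2.INTER_CUBIC)
g=cv2.resize(a[222:296,365:443],None,fx=4,fy=4,interpolation=cv2.INTER_CUBIC)
cv2.imwrite("pics/stove.png",s); cv2.imwrite("pics/grate.png",g)
E
```

```text
(no output)
```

View pics/stove.png

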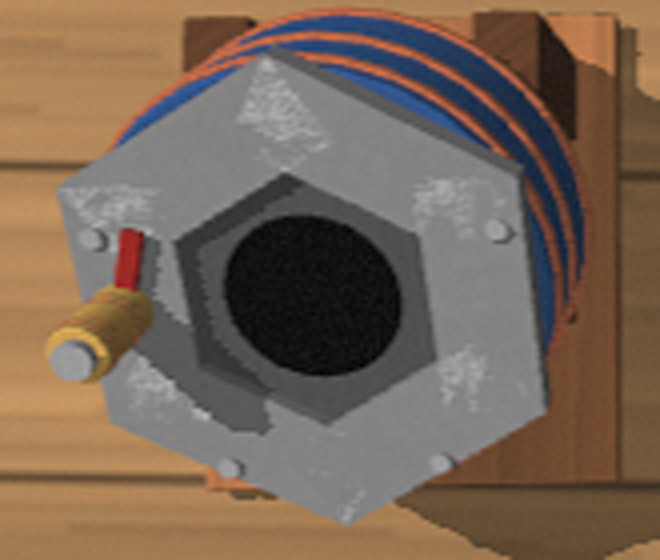

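View pics/grate.png

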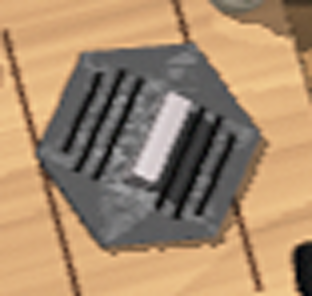

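The crop confirms the dark grate on the board. Its handle runs from (178,98) to (147,178) in the crop. The stove crop shows six clear plate and pocket corners. The red lug tip is at crop (130,232), pointing nearly uphill. Next I'll solve the poses from these corners.

```bash
cat > h.py <<'E'
from plant import ctrl
import numpy as np, cv2
from scipy.optimize import least_squares
from scipy.spatial.transform import Rotation as Ro
def proj(c,X):
    p=np.atleast_2d(X)@np.array(c["R"]).T+c["t"]; return np.c_[c["fx"]*p[:,0]/p[:,2]+c["cx"],c["fy"]*p[:,1]/p[:,2]+c["cy"]]
def ray(c,uv):
    R=np.array(c["R"]); d=np.array([(uv[0]-c["cx"])/c["fx"],(uv[1]-c["cy"])/c["fy"],1]); return -R.T@c["t"],R.T@d
def hit(c,uv,p0,n):
    o,d=ray(c,uv); return o+d*((np.array(p0)-o)@n)/(d@n)
def pocketR(yaw): return Ro.from_euler("z",yaw)*Ro.from_euler("y",-np.pi/6)
def hexa(af,z,ph=0): return np.array([[af/np.sqrt(3)*np.cos(ph-k*np.pi/3),af/np.sqrt(3)*np.sin(ph-k*np.pi/3),z] for k in range(6)])
E
python3 - <<'E'
from h import *
c=ctrl.read_camera("top")
up=lambda L,o:(np.array(L)+.5)/4-.5+o
# clockwise from uphill corner
pl=up([(267,50),(522,170),(546,410),(347,523),(112,420),(60,188)],(85,175))
po=up([(288,174),(420,237),(436,360),(330,424),(203,362),(178,241)],(85,175))
f=lambda p,idx=0:(np.r_[proj(c,pocketR(p[2]).apply(hexa(.21,0))+[p[0],p[1],.185])-pl,proj(c,pocketR(p[2]).apply(hexa(.114,0))+[p[0],p[1],.185])-po])
r=least_squares(lambda p:f(p).ravel(),[.6,.35,0],loss="soft_l1"); print(r.x,np.round(f(r.x),1).tolist())
R=pocketR(r.x[2]); O=np.array([*r.x[:2],.185])
n=R.apply([0,0,1])
for q in [(130,232),(117,290)]:
    print("lug",R.inv().apply(hit(c,up([q],(85,175))[0],O+n*.006,n)-O))
q=up([(72,360)],(85,175))[0]; print("cap",R.inv().apply(hit(c,q,O+n*.055,n)-O))
g=up([(192,45),(265,135),(215,235),(108,250),(38,148),(82,52)],(365,222))
X=np.array([hit(c,u,[0,0,.034],np.array([0,0,1.])) for u in g]); print(np.round(X,4).tolist(),X.mean(0))
H=np.array([hit(c,u,[0,0,.074],np.array([0,0,1.])) for u in up([(178,98),(147,178)],(365,222))]); d=H[0]-H[1]
print("handle",H.mean(0),np.linalg.norm(d),np.degrees(np.arctan2(d[1],d[0])))
fg=lambda p:(proj(c,hexa(.11,.034,p[2])+[p[0],p[1],0])-g).ravel()
b=[least_squares(fg,[.6,-.2,a]) for a in (0,-.5,.5,-1,1)]
b=min(b,key=lambda r:r.cost); print(b.x,np.degrees(b.x[2]),np.round(b.fun,1))
E
```

```text
[0.56206897 0.21872327 0.03443449] [[-0.0, 0.4], [-0.8, 1.4], [0.2, 0.2], [0.4, 0.1], [0.1, -0.1], [-0.4, -0.9], [-0.2, -1.2], [0.5, -0.8], [1.1, 0.4], [0.4, 0.2], [-0.4, 1.1], [-0.6, -0.6]]
lug [0.03893166 0.07431381 0.006     ]
lug [0.01014728 0.08604112 0.006     ]
cap [-0.0024036   0.08797888  0.055     ]
[[0.6245, -0.2883, 0.034], [0.574, -0.3288, 0.034], [0.5176, -0.3, 0.034], [0.5085, -0.2402, 0.034], [0.5649, -0.2012, 0.034], [0.6196, -0.2261, 0.034]] [ 0.56816669 -0.26408043  0.034     ]
handle [ 0.56765091 -0.26317985  0.074     ] 0.0467058226218479 -21.46757764472128
[ 0.56817306 -0.26409243 -0.4219435 ] -24.175581542987903 [ 0.8 -0.7 -0.7 -0.3  0.6  0.4 -0.9 -0.8 -0.1  1.4  0.4 -0. ]
```

```bash
cat >> h.py <<'E'
PO=np.array([.5621,.2187,.185]); PR=pocketR(.0344)
def tool(Rm,yaw=0): # tool looking down Rm's -z with tool y along +y of Rm turned by yaw
    return Rm*Ro.from_euler("z",yaw)*Ro.from_matrix(np.array([[-1,0,0],[0,1,0],[0,0,-1.]]))
def plan(wps,start=None):
    """wps: (pos,Rot) list; prints rows"""
    s=ctrl.get_state(); p,R=(s["eef_pos"],Ro.from_quat(s["tcp_rot"])) if start is None else start
    for P,T in wps:
        d=np.array(P)-p; w=(R.inv()*T).as_rotvec()
        n=max(1,int(np.ceil(max(np.linalg.norm(d)/.06,np.linalg.norm(w)/.18))))
        print(n,"rows"); 
        for i in range(n):
            print([np.round(w/n,3).tolist(),np.round(R.inv().apply(d/n),4).tolist()])
            p=p+d/n; R=R*Ro.from_rotvec(w/n)
E
python3 - <<'E'
from h import *
T=tool(Ro.from_euler("z",-.415))
plan([([.39,.2,.34],T),([.568,-.264,.15],T),([.568,-.264,.061],T)])
print(ctrl.get_state()["time"])
E
```

```text
8 rows
[[-0.0, -0.0, 0.009], [-0.0374, -0.0443, -0.0115]]
[[-0.0, -0.0, 0.009], [-0.0378, -0.044, -0.0115]]
[[-0.0, -0.0, 0.009], [-0.0382, -0.0436, -0.0115]]
[[-0.0, -0.0, 0.009], [-0.0385, -0.0433, -0.0116]]
[[-0.0, -0.0, 0.009], [-0.0389, -0.043, -0.0116]]
[[-0.0, -0.0, 0.009], [-0.0393, -0.0426, -0.0116]]
[[-0.0, -0.0, 0.009], [-0.0396, -0.0423, -0.0116]]
[[-0.0, -0.0, 0.009], [-0.04, -0.0419, -0.0116]]
9 rows
[[0.0, 0.0, -0.0], [-0.0389, -0.0392, 0.0211]]
[[0.0, 0.0, -0.0], [-0.0389, -0.0392, 0.0211]]
[[0.0, 0.0, -0.0], [-0.0389, -0.0392, 0.0211]]
[[0.0, 0.0, -0.0], [-0.0389, -0.0392, 0.0211]]
[[0.0, 0.0, -0.0], [-0.0389, -0.0392, 0.0211]]
[[0.0, 0.0, -0.0], [-0.0389, -0.0392, 0.0211]]
[[0.0, 0.0, -0.0], [-0.0389, -0.0392, 0.0211]]
[[0.0, 0.0, -0.0], [-0.0389, -0.0392, 0.0211]]
[[0.0, 0.0, -0.0], [-0.0389, -0.0392, 0.0211]]
2 rows
[[-0.0, 0.0, -0.0], [0.0, -0.0, 0.0445]]
[[-0.0, 0.0, -0.0], [0.0, -0.0, 0.0445]]
0.15
```

Request:
{"api": "drive_tool", "payload": {
  "moves": [
    [[0, 0, 0.009], [-0.0374, -0.0443, -0.0115], 0.06],
    [[0, 0, 0.009], [-0.0378, -0.044, -0.0115], 0.06],
    [[0, 0, 0.009], [-0.0382, -0.0436, -0.0115], 0.06],
    [[0, 0, 0.009], [-0.0385, -0.0433, -0.0116], 0.06],
    [[0, 0, 0.009], [-0.0389, -0.043, -0.0116], 0.06]
  ]
}}

```text
time: 0.78
eef_pos: [0.3296, 0.3614, 0.3061]
tcp_rot: [0.194, 0.981, -0.0, 0.0]
contact_force: [0.8, -0.0, 1.3]
opening: 0.7
finger_force: 0.0
```

Request:
{"api": "drive_tool", "payload": {
  "moves": [
    [[0, 0, 0.009], [-0.0393, -0.0426, -0.0116], 0.06],
    [[0, 0, 0.009], [-0.0396, -0.0423, -0.0116], 0.06],
    [[0, 0, 0.009], [-0.04, -0.0419, -0.0116], 0.06],
    [[0, 0, 0], [-0.0389, -0.0392, 0.0211], 0.06],
    [[0, 0, 0], [-0.0389, -0.0392, 0.0211], 0.06]
  ]
}}

```text
time: 1.4
eef_pos: [0.4293, 0.0951, 0.2986]
tcp_rot: [0.207, 0.978, 0.0, 0.001]
contact_force: [1.0, -0.4, -0.3]
opening: 0.705
finger_force: 0.0
```

Request:
{"api": "drive_tool", "payload": {
  "moves": [
    [[0, 0, 0], [-0.0389, -0.0392, 0.0211], 0.06],
    [[0, 0, 0], [-0.0389, -0.0392, 0.0211], 0.06],
    [[0, 0, 0], [-0.0389, -0.0392, 0.0211], 0.06],
    [[0, 0, 0], [-0.0389, -0.0392, 0.0211], 0.06],
    [[0, 0, 0], [0, 0, 0], 0.06]
  ]
}}

```text
time: 2.02
eef_pos: [0.5069, -0.1122, 0.2115]
tcp_rot: [0.21, 0.978, 0.0, -0.002]
contact_force: [-0.1, 1.2, -0.2]
opening: 0.7
finger_force: 0.0
```

```bash
python3 - <<'E'
from h import *
T=tool(Ro.from_euler("z",-.415))
plan([([.568,-.264,.12],T),([.568,-.264,.061],T)])
E
```

```text
4 rows
[[-0.0, -0.001, -0.002], [-0.0296, -0.0283, 0.0227]]
[[-0.0, -0.001, -0.002], [-0.0295, -0.0284, 0.0228]]
[[-0.0, -0.001, -0.002], [-0.0295, -0.0285, 0.0228]]
[[-0.0, -0.001, -0.002], [-0.0294, -0.0285, 0.0228]]
1 rows
[[-0.0, -0.0, 0.0], [-0.0, -0.0, 0.059]]
```

Request:
{"api": "drive_tool", "payload": {
  "moves": [
    [[0, -0.001, -0.002], [-0.0295, -0.0284, 0.0228], 0.06],
    [[0, -0.001, -0.002], [-0.0295, -0.0284, 0.0228], 0.06],
    [[0, -0.001, -0.002], [-0.0295, -0.0284, 0.0228], 0.06],
    [[0, -0.001, -0.002], [-0.0295, -0.0284, 0.0228], 0.06],
    [[0, 0, 0], [0, 0, 0], 0.06]
  ]
}}

```text
time: 2.65
eef_pos: [0.5692, -0.2616, 0.121]
tcp_rot: [0.204, 0.979, 0.0, 0.0]
contact_force: [-0.2, 1.3, 1.5]
opening: 0.698
finger_force: 0.0
```

Request:
{"api": "drive_tool", "payload": {
  "moves": [
    [[0, 0, 0], [0, 0, 0.02], 0.06],
    [[0, 0, 0], [0, 0, 0.02], 0.06],
    [[0, 0, 0], [0, 0, 0.019], 0.06],
    [[0, 0, 0], [0, 0, 0], 0.06],
    [[0, 0, 0], [0, 0, 0], 0.06]
  ]
}}

```text
time: 3.28
eef_pos: [0.5703, -0.2612, 0.0644]
tcp_rot: [0.203, 0.979, -0.0, 0.002]
contact_force: [0.4, -0.0, 0.3]
opening: 0.7
finger_force: 0.0
```

Request:
{"api": "drive_tool", "payload": {
  "moves": [
    [[0, 0, 0], [0.001, -0.0035, 0.003], 0.06],
    [[0, 0, 0], [0, 0, 0], 0.0],
    [[0, 0, 0], [0, 0, 0], 0.0],
    [[0, 0, 0], [0, 0, 0], 0.0],
    [[0, 0, 0], [0, 0, 0], 0.0]
  ],
  "grip_force": 80
}}

```text
time: 3.9
eef_pos: [0.5681, -0.2639, 0.0618]
tcp_rot: [0.204, 0.979, -0.0, 0.002]
contact_force: [-0.1, 2.8, 3.6]
opening: 0.147
finger_force: 79.9
```

Request:
{"api": "drive_tool", "payload": {
  "moves": [
    [[0, 0, 0], [0, 0, 0], 0.0],
    [[0, 0, 0], [0, 0, -0.01], 0.0],
    [[0, 0, 0], [0, 0, -0.02], 0.0],
    [[0, 0, 0], [0, 0, 0], 0.0]
  ]
}}

```text
time: 4.4
eef_pos: [0.5688, -0.265, 0.0935]
tcp_rot: [0.203, 0.979, -0.001, 0.004]
contact_force: [1.1, -0.7, -4.5]
opening: 0.15
finger_force: 78.8
```

```bash
python3 - <<'E'
from h import *
s=ctrl.get_state(); R0=Ro.from_quat(s["tcp_rot"]); T=tool(PR)
mid=R0*Ro.from_rotvec((R0.inv()*T).as_rotvec()*.55)
n=PR.apply([0,0,1])
plan([([.54,-.06,.31],mid),(PO+n*.1235,T)])
E
```

```text
5 rows
[[-0.013, -0.056, -0.048], [0.0213, 0.0353, -0.0435]]
[[-0.013, -0.056, -0.048], [0.0171, 0.0367, -0.0441]]
[[-0.013, -0.056, -0.048], [0.0128, 0.038, -0.0445]]
[[-0.013, -0.056, -0.048], [0.0085, 0.0391, -0.0446]]
[[-0.013, -0.056, -0.048], [0.0042, 0.04, -0.0444]]
5 rows
[[-0.011, -0.046, -0.039], [0.0177, 0.0531, 0.0]]
[[-0.011, -0.046, -0.039], [0.0156, 0.0538, -0.0002]]
[[-0.011, -0.046, -0.039], [0.0135, 0.0544, -0.0003]]
[[-0.011, -0.046, -0.039], [0.0113, 0.0548, -0.0002]]
[[-0.011, -0.046, -0.039], [0.0092, 0.0552, -0.0001]]
```

Request:
{"api": "drive_tool", "payload": {
  "moves": [
    [[-0.013, -0.056, -0.048], [0.0213, 0.0353, -0.0435], 0.0],
    [[-0.013, -0.056, -0.048], [0.0171, 0.0367, -0.0441], 0.0],
    [[-0.013, -0.056, -0.048], [0.0128, 0.038, -0.0445], 0.0],
    [[-0.013, -0.056, -0.048], [0.0085, 0.0391, -0.0446], 0.0],
    [[-0.013, -0.056, -0.048], [0.0042, 0.04, -0.0444], 0.0]
  ]
}}

```text
time: 5.03
eef_pos: [0.538, -0.0582, 0.3089]
tcp_rot: [0.082, 0.986, 0.003, 0.145]
contact_force: [0.9, -0.2, -5.7]
opening: 0.153
finger_force: 79.2
```

Request:
{"api": "drive_tool", "payload": {
  "moves": [
    [[-0.011, -0.046, -0.039], [0.0177, 0.0531, 0], 0.0],
    [[-0.011, -0.046, -0.039], [0.0156, 0.0538, 0], 0.0],
    [[-0.011, -0.046, -0.039], [0.0135, 0.0544, 0], 0.0],
    [[-0.011, -0.046, -0.039], [0.0113, 0.0548, 0], 0.0],
    [[-0.011, -0.046, -0.039], [0.0092, 0.0552, 0], 0.0]
  ]
}}

```text
time: 5.65
eef_pos: [0.4975, 0.2181, 0.2891]
tcp_rot: [-0.018, 0.966, 0.006, 0.258]
contact_force: [1.1, 0.1, -6.0]
opening: 0.148
finger_force: 79.2
```

Request:
{"api": "drive_tool", "payload": {
  "moves": [
    [[0, 0, 0], [0, 0, 0], 0.0],
    [[0, 0, 0], [0, 0, 0], 0.0]
  ]
}}

```text
time: 5.9
eef_pos: [0.4983, 0.2169, 0.2892]
tcp_rot: [-0.018, 0.966, 0.006, 0.257]
contact_force: [0.5, -0.2, -6.0]
opening: 0.149
finger_force: 80.0
```

```bash
python3 - <<'E'
from h import *
s=ctrl.get_state(); R=Ro.from_quat(s["tcp_rot"]); T=tool(PR)
print("pos in pocket",PR.inv().apply(s["eef_pos"]-PO),"rot err",(R.inv()*T).as_rotvec(),s["qpos"])
a=ctrl.read_camera("top")["image"][:,:,::-1]; b=ctrl.read_camera("scene")["image"][:,:,::-1]
cv2.imwrite("pics/t1.png",a);cv2.imwrite("pics/s1.png",b)
A=cv2.resize(a[160:320,60:260],None,fx=2,fy=2.5); A=cv2.resize(a[170:320,60:260],(400,300),interpolation=cv2.INTER_CUBIC); B=cv2.resize(b[130:280,290:490],(400,300),interpolation=cv2.INTER_CUBIC)
cv2.imwrite("pics/p1.png",np.hstack([A,B]))
E
```

```text
pos in pocket [-0.00315797  0.00036257  0.12209006] rot err [ 0.00304996 -0.00349343  0.00163436] [ 0.273398   -0.27199747  2.11961201 -0.16181036  0.79215911 -1.2499976 ]
```

View pics/p1.png

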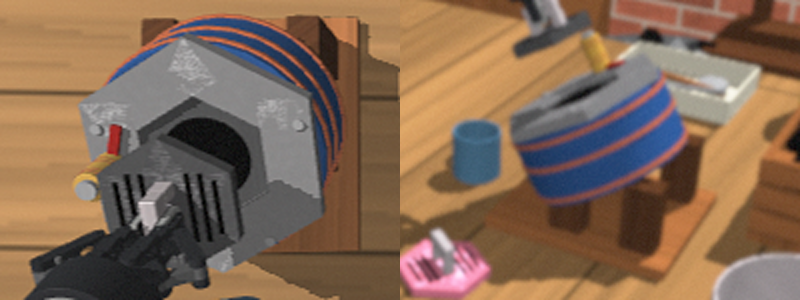

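Left half: the grate is held parallel over the pocket, with corners at about (160,137), (240,176) and (100,168) in the crop. The lug (115,140) is clear of the pocket. I'll compare these with the nominal corners.

```bash
python3 - <<'E'
from h import *
s=ctrl.get_state(); c=ctrl.read_camera("top")
R=Ro.from_quat(s["tcp_rot"])*tool(Ro.identity()).inv()
top=hexa(.11,-.0298+.001)+0   # handle centre .0012 above TCP ; upper face 29mm below handle centre
q=proj(c,R.apply(top)+s["eef_pos"]); print(np.round((q-[60,170])*2).tolist())
h=proj(c,R.apply([[.025,0,.012],[-.025,0,.012]])+s["eef_pos"]); print(np.round((h-[60,170])*2).tolist())
a=cv2.imread("pics/t1.png")[215:295,95:200]; cv2.imwrite("pics/z.png",cv2.resize(a,None,fx=7,fy=7,interpolation=cv2.INTER_CUBIC))
n=PR.apply([0,0,1]);T=tool(PR)
plan([(PO+n*.06,T)])
E
```

```text
[[157.0, 137.0], [230.0, 171.0], [241.0, 238.0], [183.0, 271.0], [113.0, 241.0], [97.0, 174.0]]
[[147.0, 201.0], [158.0, 256.0]]
2 rows
[[0.001, -0.001, -0.001], [-0.0008, 0.0004, 0.0312]]
[[0.001, -0.001, -0.001], [-0.0008, 0.0004, 0.0312]]
```

View pics/z.png

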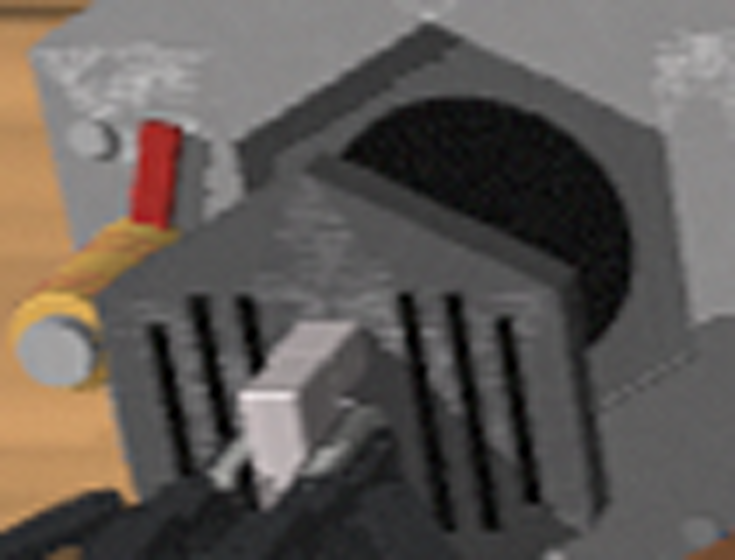

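Request:
{"api": "drive_tool", "payload": {
  "moves": [
    [[0.001, -0.001, 0], [-0.002, 0.0005, 0.025], 0.0],
    [[0.001, -0.001, 0], [-0.002, 0.0005, 0.025], 0.0],
    [[0.001, -0.001, 0.001], [0, 0, 0.018], 0.0],
    [[0, 0, 0], [0, 0, 0], 0.0]
  ]
}}

```text
time: 6.55
eef_pos: [0.5366, 0.2176, 0.2313]
tcp_rot: [-0.015, 0.966, 0.004, 0.258]
contact_force: [-0.7, 0.0, -5.8]
opening: 0.148
finger_force: 79.9
```

```bash
cat > st.py <<'E'
from h import *
s=ctrl.get_state(); R=Ro.from_quat(s["tcp_rot"]); T=tool(PR)
print("t",s["time"],"pocket mm",np.round(1e3*PR.inv().apply(s["eef_pos"]-PO),1),"rot err (turn needed) mrad",np.round(1e3*(R.inv()*T).as_rotvec(),1),"F pocket",np.round(PR.inv().apply(s["contact_force"]),1),"open mm",round(s["opening"]*85.4,1))
E
python3 st.py
```

```text
t 6.55 pocket mm [ 1.  -0.2 52.8] rot err (turn needed) mrad [-1.8 -2.  -2.3] F pocket [-3.5  0.  -4.7] open mm 12.6
```

Request:
{"api": "drive_tool", "payload": {
  "moves": [
    [[0, 0, -0.002], [0, 0.0015, 0.006], 0.0],
    [[0, 0, 0], [0, 0, 0.004], 0.0],
    [[0, 0, 0], [0, 0, 0.002], 0.0],
    [[0, 0, 0], [0, 0, 0.002], 0.0],
    [[0, 0, 0], [0, 0, 0], 0.0]
  ]
}}

```text
time: 7.18
eef_pos: [0.5432, 0.2211, 0.2223]
tcp_rot: [-0.018, 0.966, 0.004, 0.26]
contact_force: [-8.7, -3.0, -0.5]
opening: 0.145
finger_force: 81.4
```

```bash
python3 st.py
```

```text
t 7.175 pocket mm [ 2.4  3.  41.7] rot err (turn needed) mrad [0.  1.7 1.9] F pocket [-7.9 -2.7  4. ] open mm 12.4
```

Request:
{"api": "drive_tool", "payload": {
  "moves": [
    [[0, 0, 0], [0.001, 0, 0.001], 0.0],
    [[0, 0, 0], [0.001, -0.0005, 0], 0.0],
    [[0, 0, 0], [0, -0.001, 0], 0.0],
    [[0, 0, 0], [0, 0, 0], 0.0]
  ]
}}

```text
time: 7.68
eef_pos: [0.5432, 0.2209, 0.2221]
tcp_rot: [-0.018, 0.965, 0.006, 0.262]
contact_force: [-6.2, 2.1, 0.4]
opening: 0.148
finger_force: 81.2
```

```bash
python3 st.py
```

```text
t 7.675 pocket mm [ 2.3  2.9 41.5] rot err (turn needed) mrad [3.4 7.  1.2] F pocket [-5.1  2.3  3.4] open mm 12.7
```

Request:
{"api": "drive_tool", "payload": {
  "moves": [
    [[0, 0, 0], [0, -0.001, 0], 0.0],
    [[0, 0, 0], [0, -0.001, 0], 0.0],
    [[0, 0, 0], [0, -0.001, 0], 0.0],
    [[0, 0, 0], [0, 0, 0], 0.0]
  ]
}}

```text
time: 8.18
eef_pos: [0.5436, 0.2181, 0.2222]
tcp_rot: [-0.018, 0.965, 0.006, 0.263]
contact_force: [-4.3, 4.4, -1.3]
opening: 0.148
finger_force: 81.0
```

```bash
python3 st.py
```

```text
t 8.175 pocket mm [ 2.6  0.1 41.4] rot err (turn needed) mrad [3.6 8.1 2.2] F pocket [-4.3  4.5  1. ] open mm 12.7
```

Request:
{"api": "drive_tool", "payload": {
  "moves": [
    [[0, 0, 0], [-0.001, 0, 0], 0.0],
    [[0, 0, 0], [-0.001, 0, 0], 0.0],
    [[0, 0, 0], [-0.001, 0, 0], 0.0],
    [[0, 0, 0], [0, 0, 0], 0.0]
  ]
}}

```text
time: 8.68
eef_pos: [0.5438, 0.2182, 0.2225]
tcp_rot: [-0.018, 0.966, 0.005, 0.259]
contact_force: [-16.2, 3.0, 4.0]
opening: 0.147
finger_force: 82.6
```

```bash
python3 st.py
```

```text
t 8.675 pocket mm [ 2.9  0.1 41.6] rot err (turn needed) mrad [2.5 0.8 2.2] F pocket [-11.9   3.5  11.6] open mm 12.6
```

Request:
{"api": "drive_tool", "payload": {
  "moves": [
    [[0, 0, 0], [0.001, 0, -0.003], 0.0],
    [[0, 0, 0], [0.001, 0.0005, -0.001], 0.0],
    [[0, 0, 0], [0, 0, 0], 0.0]
  ]
}}

```text
time: 9.05
eef_pos: [0.5415, 0.2169, 0.2231]
tcp_rot: [-0.017, 0.965, 0.004, 0.26]
contact_force: [-0.3, 0.2, -5.3]
opening: 0.149
finger_force: 80.1
```

```bash
python3 st.py; python3 - <<'E'
from h import *
a=ctrl.read_camera("top")["image"][200:280,95:200,::-1]; cv2.imwrite("pics/z2.png",cv2.resize(a,None,fx=7,fy=7,interpolation=cv2.INTER_CUBIC))
E
```

```text
t 9.05 pocket mm [ 1.1 -1.1 43.4] rot err (turn needed) mrad [0.4 2.2 1.6] F pocket [-3.   0.2 -4.5] open mm 12.7
```

View pics/z2.png

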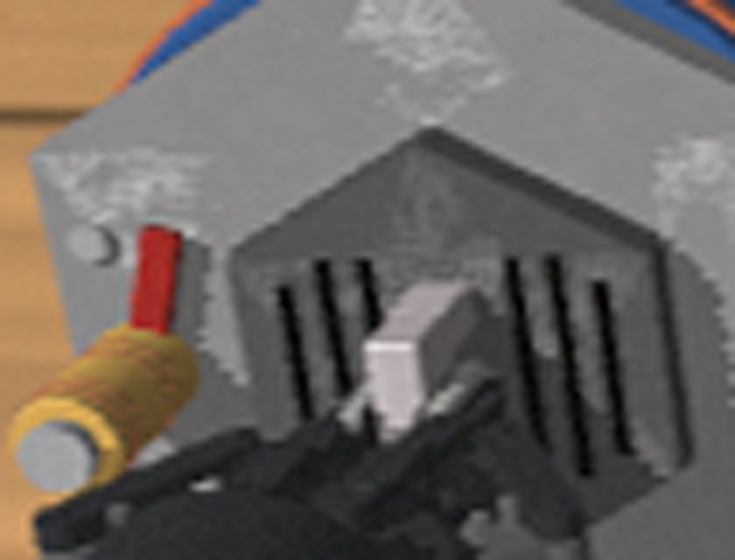

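```bash
python3 - <<'E'
from h import *
c=ctrl.read_camera("top"); s=ctrl.get_state(); n=PR.apply([0,0,1])
h=PR.inv().apply(s["eef_pos"]-PO)[2]
def P(q,z): return np.round(1e3*PR.inv().apply(hit(c,(np.array(q)+.5)/7-.5+[95,200],PO+n*z,n)-PO),1)
zt=h-.0288
for q in [(235,252),(655,240),(425,130)]: print("grate top",P(q,zt))
for q in [(668,245),(692,460),(450,130)]: print("underside",P(q,zt-.014))
for q in [(430,127),(662,235),(690,430),(237,253)]: print("pocket mouth",P(q,0))
E
```

```text
grate top [36.  51.5 14.4]
grate top [ 37.  -57.6  14.4]
grate top [68.5 -3.1 14.4]
underside [ 30.1 -56.5   0.4]
underside [-33.3 -54.6   0.4]
underside [63.5 -4.2  0.4]
pocket mouth [64.3  1.1  0. ]
pocket mouth [ 32.8 -55.1   0. ]
pocket mouth [-24.5 -55.1   0. ]
pocket mouth [30.  57.7  0. ]
```

Request:
{"api": "drive_tool", "payload": {
  "moves": [
    [[0, 0, 0.001], [0.0015, 0.002, 0], 0.0],
    [[0, 0, 0], [0.001, 0.0015, 0], 0.0],
    [[0, 0, 0], [0, 0, 0.002], 0.0],
    [[0, 0, 0], [0, 0, 0.0015], 0.0],
    [[0, 0, 0], [0, 0, 0], 0.0]
  ]
}}

```text
time: 9.78
eef_pos: [0.5409, 0.2205, 0.2188]
tcp_rot: [-0.017, 0.966, 0.005, 0.26]
contact_force: [-1.1, -0.2, -6.7]
opening: 0.15
finger_force: 80.0
```

```bash
python3 st.py
```

```text
t 9.775 pocket mm [-1.4  2.5 39.8] rot err (turn needed) mrad [0.4 2.  0.7] F pocket [-4.3 -0.2 -5.2] open mm 12.8
```

Request:
{"api": "drive_tool", "payload": {
  "moves": [
    [[0, 0, 0], [0, 0, 0.002], 0.0],
    [[0, 0, 0], [0, 0, 0.002], 0.0],
    [[0, 0, 0], [0, 0, 0.002], 0.0],
    [[0, 0, 0], [0, 0, 0], 0.0]
  ]
}}

```text
time: 10.28
eef_pos: [0.544, 0.2206, 0.2139]
tcp_rot: [-0.017, 0.965, 0.005, 0.26]
contact_force: [-0.7, -0.6, -6.2]
opening: 0.148
finger_force: 80.0
```

```bash
python3 st.py
```

```text
t 10.275 pocket mm [-1.1  2.5 34. ] rot err (turn needed) mrad [0.6 2.4 0.6] F pocket [-3.7 -0.5 -5. ] open mm 12.7
```

Dropped in. Going to the floor.

Request:
{"api": "drive_tool", "payload": {
  "moves": [
    [[0, 0, 0], [0, 0, 0.001], 0.0],
    [[0, 0, 0], [0, 0, 0.001], 0.0],
    [[0, 0, 0], [0, 0, 0.001], 0.0],
    [[0, 0, 0], [0, 0, 0], 0.0]
  ]
}}

```text
time: 10.78
eef_pos: [0.5441, 0.2206, 0.2135]
tcp_rot: [-0.017, 0.966, 0.004, 0.259]
contact_force: [-21.4, -5.3, 11.2]
opening: 0.151
finger_force: 83.9
```

```bash
python3 st.py
```

```text
t 10.775 pocket mm [-1.2  2.5 33.7] rot err (turn needed) mrad [-0.9 -0.2  1. ] F pocket [-13.1  -4.6  20.5] open mm 12.9
```

Request:
{"api": "drive_tool", "payload": {
  "moves": [
    [[0, 0, 0], [0, 0, -0.0025], 0.0],
    [[0, 0, 0], [0, 0, 0], 0.04],
    [[0, 0, 0], [0, 0, 0], 0.04],
    [[0, 0, 0], [0, 0, 0], 0.04]
  ]
}}

```text
time: 11.28
eef_pos: [0.5452, 0.2208, 0.2146]
tcp_rot: [-0.017, 0.965, 0.005, 0.261]
contact_force: [0.2, 0.3, 0.6]
opening: 0.468
finger_force: 0.0
```

Request:
{"api": "drive_tool", "payload": {
  "moves": [
    [[0, 0, 0], [0, 0, -0.02], 0.04],
    [[0, 0, 0], [0, 0, -0.03], 0.04],
    [[0, 0, 0], [0, 0, -0.03], 0.04],
    [[0, 0, 0], [0, 0.03, 0], 0.05],
    [[0, 0, 0], [0, 0.03, 0], 0.05]
  ]
}}

```text
time: 11.9
eef_pos: [0.5025, 0.2798, 0.2842]
tcp_rot: [-0.016, 0.965, 0.005, 0.261]
contact_force: [-0.3, -0.3, 0.7]
opening: 0.589
finger_force: 0.0
```

```bash
python3 st.py; python3 - <<'E'
from h import *
for n,(y,x) in dict(top=(170,85),scene=(120,320)).items():
    a=ctrl.read_camera(n)["image"][y:y+140,x:x+160,::-1]; cv2.imwrite(f"pics/r_{n}.png",cv2.resize(a,(400,350),interpolation=cv2.INTER_CUBIC))
cv2.imwrite("pics/r.png",np.hstack([cv2.imread("pics/r_top.png"),cv2.imread("pics/r_scene.png")]))
E
```

```text
t 11.9 pocket mm [-1.000e-01  6.320e+01  1.146e+02] rot err (turn needed) mrad [ 1.2  5.6 -0.6] F pocket [ 0.1 -0.3  0.8] open mm 50.3
```

View pics/r.png

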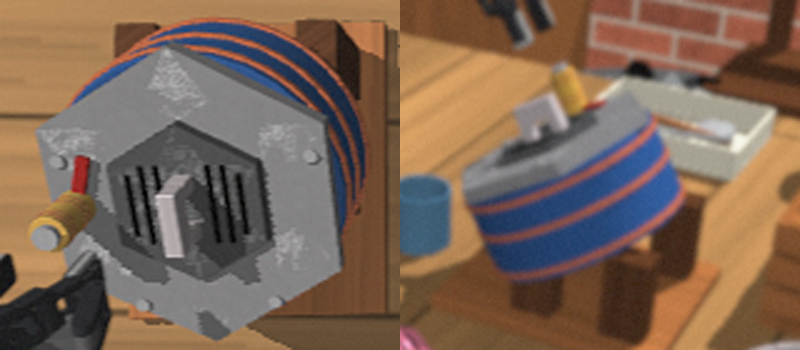

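The left half shows the grate flat in the pocket with its handle along the pocket's x. The lug at (80,172) is clear of it. The right half agrees that the grate is seated. Next is the collar.

Request:
{"api": "drive_tool", "payload": {
  "moves": [
    [[0, 0.005, 0], [0, 0.024, 0.015], 0.055],
    [[0, 0, 0], [0.0005, 0, 0.02], 0.055],
    [[0, 0, 0], [0, 0, 0], 0.055]
  ]
}}

```text
time: 12.38
eef_pos: [0.5177, 0.3024, 0.2491]
tcp_rot: [-0.017, 0.967, 0.003, 0.255]
contact_force: [-0.6, -0.0, 0.0]
opening: 0.644
finger_force: 0.0
```

```bash
python3 st.py
```

```text
t 12.375 pocket mm [-3.8 85.2 76.3] rot err (turn needed) mrad [-1.9 -7.1  1. ] F pocket [-0.5 -0.   0.3] open mm 55.0
```

Request:
{"api": "drive_tool", "payload": {
  "moves": [
    [[-0.002, -0.007, 0.001], [-0.003, 0.0015, 0.01], 0.055],
    [[0, 0, 0], [0, 0, 0.02], 0.055],
    [[0, 0, 0], [0, 0, 0.014], 0.055],
    [[0, 0, 0], [0, 0, 0], 0.055]
  ]
}}

```text
time: 12.88
eef_pos: [0.5427, 0.3055, 0.214]
tcp_rot: [-0.016, 0.965, 0.005, 0.26]
contact_force: [-0.3, 1.0, 0.5]
opening: 0.643
finger_force: 0.0
```

```bash
python3 st.py
```

```text
t 12.875 pocket mm [ 0.4 87.4 33.3] rot err (turn needed) mrad [ 1.3  2.3 -0.6] F pocket [-0.   1.   0.6] open mm 54.9
```

Request:
{"api": "drive_tool", "payload": {
  "moves": [
    [[0, 0, 0], [0.001, 0, 0.0005], 0.0],
    [[0, 0, 0], [0, 0, 0], 0.0],
    [[0, 0, 0], [0, 0, 0], 0.0],
    [[0, 0, 0], [0, 0, 0], 0.0],
    [[0, 0, 0], [0, 0, 0], 0.0]
  ],
  "grip_force": 60
}}

```text
time: 13.5
eef_pos: [0.5421, 0.3042, 0.2157]
tcp_rot: [-0.017, 0.965, 0.003, 0.261]
contact_force: [-3.2, -8.6, 5.1]
opening: 0.309
finger_force: 58.8
```

```bash
python3 st.py
```

```text
t 13.5 pocket mm [ 0.6 86.2 35.1] rot err (turn needed) mrad [-2.2  3.7  1.1] F pocket [-0.5 -8.5  6.2] open mm 26.4
```

Request:
{"api": "drive_tool", "payload": {
  "moves": [
    [[0, 0, 0], [0, -0.0025, 0], 0.0],
    [[0, 0, 0], [0, 0, -0.004], 0.0],
    [[0, 0, 0], [0, 0, -0.004], 0.0],
    [[0, 0, 0], [0, 0, -0.003], 0.0],
    [[0, 0, 0], [0, 0, 0], 0.0]
  ],
  "grip_force": 70
}}

```text
time: 14.12
eef_pos: [0.5373, 0.3037, 0.2238]
tcp_rot: [-0.017, 0.965, 0.006, 0.262]
contact_force: [7.1, 1.0, -6.3]
opening: 0.313
finger_force: 69.3
```

```bash
python3 st.py
```

```text
t 14.125 pocket mm [ 0.5 85.8 44.6] rot err (turn needed) mrad [ 3.5  6.3 -0.1] F pocket [ 3.   0.7 -9. ] open mm 26.8
```

Request:
{"api": "drive_tool", "payload": {
  "moves": [
    [[0, 0, 0.12], [0, 0, 0], 0.0],
    [[0, 0, 0.12], [0, 0, 0], 0.0],
    [[0, 0, 0.12], [0, 0, 0], 0.0],
    [[0, 0, 0.12], [0, 0, 0], 0.0],
    [[0, 0, 0], [0, 0, 0], 0.0]
  ]
}}

```text
time: 14.75
eef_pos: [0.5373, 0.3033, 0.2235]
tcp_rot: [0.213, 0.941, 0.068, 0.253]
contact_force: [6.9, -0.1, -6.1]
opening: 0.308
finger_force: 69.3
```

```bash
python3 st.py
```

```text
t 14.75 pocket mm [ 0.4 85.4 44.3] rot err (turn needed) mrad [   3.9    5.  -480.5] F pocket [ 2.9 -0.4 -8.7] open mm 26.3
```

Request:
{"api": "drive_tool", "payload": {
  "moves": [
    [[0, 0, 0.13], [0, 0, 0], 0.0],
    [[0, 0, 0.13], [0, 0, 0], 0.0],
    [[0, 0, 0.13], [0, 0, 0], 0.0],
    [[0, 0, 0.13], [0, 0, 0], 0.0],
    [[0, 0, 0], [0, 0, 0], 0.0]
  ]
}}

```text
time: 15.38
eef_pos: [0.5372, 0.303, 0.2232]
tcp_rot: [0.448, 0.855, 0.13, 0.227]
contact_force: [6.5, -0.3, -6.1]
opening: 0.311
finger_force: 69.2
```

Request:
{"api": "drive_tool", "payload": {
  "moves": [
    [[0, 0, 0.13], [0, 0, 0], 0.0],
    [[0, 0, 0.12], [0, 0, 0], 0.0],
    [[0, 0, 0], [0, 0, 0], 0.0]
  ]
}}

```text
time: 15.75
eef_pos: [0.5371, 0.3029, 0.2231]
tcp_rot: [0.551, 0.792, 0.157, 0.209]
contact_force: [7.0, -0.2, -6.3]
opening: 0.307
finger_force: 69.3
```

```bash
python3 st.py; python3 - <<'E'
from h import *
a=ctrl.read_camera("top")["image"][190:290,90:200,::-1]; cv2.imwrite("pics/l1.png",cv2.resize(a,None,fx=5,fy=5,interpolation=cv2.INTER_CUBIC))
hs=cv2.cvtColor(np.ascontiguousarray(a),cv2.COLOR_BGR2HSV); m=((hs[...,0]<8)|(hs[...,0]>172))&(hs[...,1]>170)&(hs[...,2]>70)
ys,xs=np.nonzero(m); print(len(xs),xs.min()+90,xs.max()+90,ys.min()+190,ys.max()+190) if len(xs) else 0
E
```

```text
t 15.75 pocket mm [-0.1 85.  44. ] rot err (turn needed) mrad [    4.1     2.9 -1250.3] F pocket [ 2.9 -0.4 -9. ] open mm 26.2
78 120 136 252 256
```

View pics/l1.png

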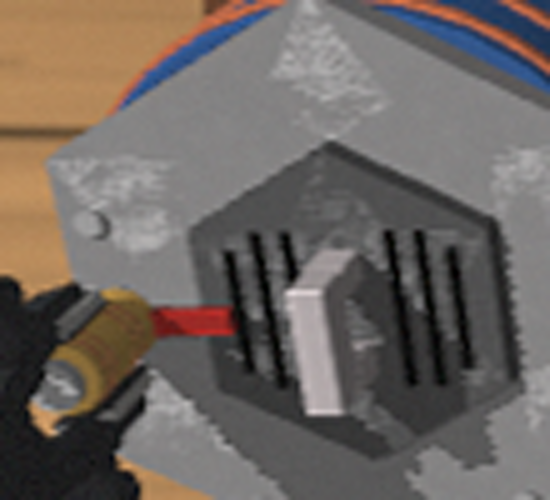

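The red lug now lies over the grate's edge, running from about (152,323) to (235,321) in the crop. Checking its angle.

```bash
python3 - <<'E'
from h import *
c=ctrl.read_camera("top"); n=PR.apply([0,0,1])
P=lambda q,z=.0165:1e3*PR.inv().apply(hit(c,(np.array(q)+.5)/5-.5+[90,190],PO+n*z,n)-PO)
a,b=P((156,323)),P((235,321)); d=b-a; print(a,b,"collar",np.arctan2(-d[1],d[0]))
for q in [(155,310),(232,308),(155,335),(233,334)]: print(P(q).round(1))
E
```

```text
[5.50387833e-02 7.09850788e+01 1.65000000e+01] [ 0.22468816 41.86616379 16.5       ] collar 1.5649703042300966
[ 5.3 70.3 16.5]
[ 5.5 42.  16.5]
[-4.8 72.3 16.5]
[-5.  43.6 16.5]
```

Request:
{"api": "drive_tool", "payload": {
  "moves": [
    [[0, 0, 0], [0, 0, 0.002], 0.0],
    [[0, 0, 0], [0, 0, 0.002], 0.0],
    [[0, 0, 0], [0, 0, 0.001], 0.0],
    [[0, 0, 0], [0, 0, 0], 0.0]
  ]
}}

```text
time: 16.35
eef_pos: [0.5391, 0.3031, 0.2197]
tcp_rot: [0.551, 0.793, 0.157, 0.208]
contact_force: [0.5, -2.9, -1.0]
opening: 0.306
finger_force: 70.4
```

```bash
python3 st.py
```

```text
t 16.35 pocket mm [-0.1 85.1 40.1] rot err (turn needed) mrad [    3.3     2.4 -1249.7] F pocket [-0.2 -2.9 -1.1] open mm 26.2
```

Request:
{"api": "drive_tool", "payload": {
  "moves": [
    [[0, 0, 0], [0, 0, 0], 0.05],
    [[0, 0, 0], [0, 0, 0], 0.05],
    [[0, 0, 0], [0, 0, 0], 0.05],
    [[0, 0, 0], [0, 0, 0], 0.05]
  ]
}}

```text
time: 16.85
eef_pos: [0.5393, 0.3038, 0.22]
tcp_rot: [0.551, 0.793, 0.158, 0.208]
contact_force: [-0.4, 0.4, -0.6]
opening: 0.584
finger_force: 0.0
```

Request:
{"api": "drive_tool", "payload": {
  "moves": [
    [[0, 0, 0], [0, 0, -0.02], 0.05],
    [[0, 0, 0], [0, 0, -0.03], 0.05],
    [[0, 0, 0], [0, 0, -0.04], 0.05],
    [[0, 0, 0], [0, 0, -0.03], 0.05],
    [[0, 0, 0], [0, 0, 0], 0.05]
  ]
}}

```text
time: 17.48
eef_pos: [0.4793, 0.3019, 0.3269]
tcp_rot: [0.551, 0.792, 0.16, 0.21]
contact_force: [0.6, 0.6, -0.5]
opening: 0.586
finger_force: 0.0
```

```bash
python3 st.py; python3 - <<'E'
from h import *
for n,(y,x) in dict(top=(170,85),scene=(120,320)).items():
    a=ctrl.read_camera(n)["image"][y:y+140,x:x+160,::-1]; cv2.imwrite(f"pics/f_{n}.png",cv2.resize(a,(400,350),interpolation=cv2.INTER_CUBIC))
cv2.imwrite("pics/f.png",np.hstack([cv2.imread("pics/f_top.png"),cv2.imread("pics/f_scene.png")]))
E
```

```text
t 17.475 pocket mm [  1.7  86.  162.8] rot err (turn needed) mrad [   11.3     5.6 -1250.8] F pocket [ 0.3  0.6 -0.7] open mm 50.0
```

View pics/f.png

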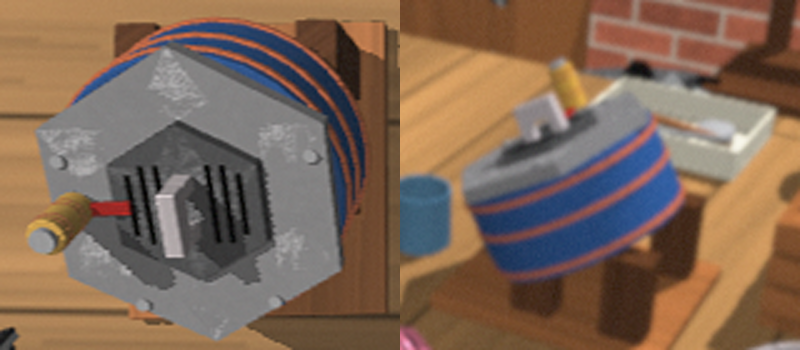

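The lug at (110,208) in the left half rests on the grate's edge and points at its middle. The grate is flat and the arm is clear, so I'm handing the job in.

```bash
python3 -c "
from plant import ctrl
print(ctrl.sign_off())"
```

```text
the job is handed in; nothing more can be done
None
```

The grate sits flat in the pocket, the red lug is sprung down on its edge and points at its middle (collar measured at about 1.565 rad before release), and the job was handed in at about 17.5 s with the arm clear.

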